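# Clip the ink pad into its stamping board

## Robot

A 7-joint arm with a two-finger parallel gripper is mounted at the origin on a cart in front of the work surface, level with it; the furniture and walls round the work are solid. World frame = base frame: x ahead of the robot, y to its left, z up, the work surface at z = 0. Lengths are in m, angles in rad, forces in N, time in s.
With the tool pointing down it reaches from about 0.425 to 0.925 m from the base axis. Payload 6.8 kg.
Tool frame: the origin (TCP) lies midway between the tips of the shut fingers; the grasp point (between the pads) lies 19 mm behind it; z points along the fingers, y is the line along which they close (so a half turn about z gives the same grasp; the last joint's range is limited). The gripper opens to 85 mm and grips with 20 to 120 N. Pads are 22 mm wide; open, the fingers measure 114 mm over their backs; the gripper's body (76 mm by 85 mm) begins 54 mm behind the grasp point. The pads swing forward as they close: fully open they stand 13 mm farther back than shut.
Start: joints at [-1.422, 0.477, 0.022, 1.555, -0.011, 1.109, -0.083], TCP at [0.171, 0.653, 0.192] pointing down, gripper open.
Joint ranges: [-2.96, 2.96], [-0.34, 2.1], [-1.41, 1.46], [0.24, 2.44], [-1.37, 4.51], [0.17, 1.92], [-2.96, 2.96]. Speed limits (rad/s): [2.39, 2.39, 3.14, 3.14, 3.14, 3.14, 3.14].

## Interface

Orientations are given as a unit quaternion [w, x, y, z].
In Python, from station import bot, imaging gives the robot as it stands.
- The arm moves only by the tool move_arm, never from a script. Its argument "commands" is a list that holds one entry, the list of rows, each a list of 7 numbers: the shift along the tool's x, y, z in m, then the turn, a rotation vector about the tool's x, y, z in degrees, then the finger opening in m, from 0 to 0.0854. In form: [[[x, y, z, rx, ry, rz, grip], ...]]. A call has 1 to 20 rows; each row shifts and turns the commanded pose from where the row before left it, along the tool's axes as they then stand; what a row does not reach is not made up. A row lasts 1/8 s, in which the tool goes at most 62.5 mm and 10.7 degrees, less where a joint would pass 70% of its speed; a pose out of reach is approached as far as the arm can. A call is refused whole if a number of a shift passes 0.0625 or a number of a turn 10.7, either way. A call with a gripper value outside its range is refused whole. The fingers move at their own pace and stop on an object; "squeeze" is the grip in N (left out, the last holds). Time passes only in rows, so rows that do not move let the fingers close. It gives the time, the measured TCP pose, the force, the opening and the grip force at its end, in the units of the state.
- bot.get_obs(): the state, without advancing time (a new reading comes with each control period).
- imaging.read_camera(name): name is "scene" or "top"; returns the picture (480x640x3 uint8, red, green, blue); there is no depth.
- imaging.calibration(name): a dict with "intrinsics" (3x3 intrinsics, pixels), "k1" (the pictures are not rectified: a ray, as slopes to the right and down, at radius r is drawn at 1 + k1 r^2 times it, then the intrinsics apply), "extrinsics" (4x4, takes a point from camera to world coordinates). Camera axes: x right, y down, z forward; pixel columns grow to the right and rows downward; lengths in m; the calibration is good to about 2 mm. A picture is of the moment at which its call begins. calibration takes no time and is no camera call.
- bot.hand_in(): hands the job in; it is judged then, once.
The state is a dict: "t": time; "q": joint angles; "joint_vel": joint speeds; "joint_torque": joint torques, N m; "eef_pos": TCP position; "tool_rot": TCP orientation; "contact_force": force on the tool from outside, world axes, zero at the start; "torque": the same for the moment, N m; "gripper_width": opening from 0.0 (shut) to 1.0 (fully open); "grasp_force": force on a finger pad.
Only numpy, scipy, OpenCV 4.12 (cv2) and the standard library are available. Lean on these libraries where they do the work, as an engineer would, in place of code of your own. Each camera call takes 0.05 s, during which the arm holds its last target. There are 200 camera calls.

## Task

Clip the ink pad into the corner of the stamping board: first draw the sprung curved arm right back, past its dead centre, until it stays open by itself; then slide the ink pad flat along the board into the corner, flush against both raised metal edges. Last, push the arm forward so that it springs shut against the pad and holds it there, and leave the rubber stamp, stapler and sticky notes around the board where they are.

Things in the scene. Friction and masses are not known exactly. Their poses are not given: they have to be found in the camera images.
- board: Grey plastic stamping board, fixed to the desk, 220 (its x) x 360 (its y) x 16 mm thick. Origin: centre of its underside, on the desk; x points away from the robot, y to the left, z up (yaw up to 0.2 rad). Two raised aluminium edges, 14 mm wide and 14 mm above the board, make a corner at its far right; left and near sides are open. The arm's pivot is near right.
- corner (a point): Inner corner of the two raised edges, on the board's top (board frame 90, -135, 16 mm). Long back edge: inner face is the board's plane x = +90 mm, from y = -149 to +136 mm. Short right edge: inner face is the plane y = -135 mm, from x = 0 to +104 mm. With the ink pad seated in the corner its origin is at 50, -75, 16 mm in the board's frame.
- clip_pivot (a point): Upright pivot axis of the sprung arm, near right of the board (board frame -65, -145, 16 mm), on the board's top. Boss 30 mm in diameter with crank and spring strut (42 mm long, towards the near side), 35 mm high in all. The arm is a bowed steel bar 10 mm thick, 8 to 18 mm above the board's top, bowed to the left of the line from the pivot to the post.
- clip (a joint): Arm's angle, rad, growing anticlockwise from above as it is drawn back. 0: shut, empty (start); 0.15: resting on the seated pad; 1.2: right back. An over-centre spring pulls it shut below 0.65 and holds it open above. To move the post: at most 4 N plus 1.4 N per rad/s of damping; let go beyond the dead centre, it swings to its end by itself within about 1 s.
- clip_post (a point): Finger post at the arm's free end: upright black plastic pin 16 mm in diameter (cap 19 mm), from 4 to 48 mm above the board's top; this point is on its axis, 30 mm above the board's top. It circles clip_pivot at 110 mm radius; at arm angle q its direction from the pivot is 0.731 + q rad from the board's x towards its y. Shut, it presses on the pad's near long side.
- ink_pad: Closed dark blue flat tin ink pad, loose, flat on the board's left part, askew by up to 0.25 rad; 0.08 to 0.16 kg. 78 mm along its x (-38 to +40 mm; a thin lip shows a little beyond on the near side), 120 mm along its y (-60 to +60), 16 mm high; origin at its underside; x points away from the robot. Too wide to grip flat: push its sides. The lid stays shut.
- rubber_stamp: Wooden rubber stamp with upright handle, 25 x 60 x 72 mm, loose, standing on the desk right of the board. Origin: centre of its underside. Not to be disturbed.
- stapler: Black stapler, 38 x 165 x 50 mm, loose, on the desk beyond the back edge of the board. Origin: centre of its underside. Not to be disturbed.
- sticky_pad: Pad of sticky notes, 62 x 62 x 16 mm, loose, on the desk left of the board. Origin: centre of its underside. Not to be disturbed.
Not all that is in view belongs to the job. Of the things that look like the ink_pad, the larger one is meant.

How it is judged:
By the outcome, as a careful person would: the job done as asked, in the order asked, and still so for the second after the job is handed in, with the robot touching nothing.
It also fails if it takes over 64 s, if anything falls off the work surface, if the arm or the gripper's body presses on something with over 40 N, if the wrist force passes 120 N, or if a joint passes its speed limit or range.

## Working session

There is one attempt and no reset: what is moved stays moved. The work goes in short steps, Python scripts to look and compute and a tool call to move; the robot and the scene stay as the last step left them, time stands still between calls to the robot, and variables do not carry over. Pictures are saved under pics/ and viewed, at most 10 in all, crops included, and the job is handed in when it is done.

Besides the shell and the picture viewer there is one more tool, called after "Request:" by a JSON object that holds its "method" and its "body". move_arm: Moves the arm, as the interface text tells. Its arguments: {"type":"object","properties":{"commands":{"type":"array","items":{"type":"array","items":{"type":"array","items":{"type":"number"}}}},"squeeze":{"type":"number"}},"required":["commands"]}

```bash
mkdir -p pics; python3 - <<'E'
from station import bot, imaging
import cv2
for n in ("scene","top"):
    im=imaging.read_camera(n); cv2.imwrite(f"pics/{n}0.png",im[:,:,::-1])
    c=imaging.calibration(n); print(n,c)
o=bot.get_obs(); print({k:o[k] for k in("t","eef_pos","tool_rot","contact_force","gripper_width")})
E
```

```text
scene {'intrinsics': array([[591.10632657,   0.        , 326.68654208],
       [  0.        , 591.10632657, 244.39633251],
       [  0.        ,   0.        ,   1.        ]]), 'k1': -0.05219281997912156, 'extrinsics': array([[ 0.70946492, -0.4973527 ,  0.49929932, -0.10834537],
       [-0.70457373, -0.48514439,  0.5178907 , -0.56758763],
       [-0.01534208, -0.71921847, -0.69461458,  0.9517976 ],
       [ 0.        ,  0.        ,  0.        ,  1.        ]])}
top {'intrinsics': array([[487.7620459 ,   0.        , 320.45389699],
       [  0.        , 487.7620459 , 240.26174265],
       [  0.        ,   0.        ,   1.        ]]), 'k1': -0.11727104948616962, 'extrinsics': array([[-0.02358029, -0.9815036 ,  0.18998595,  0.4069107 ],
       [-0.99959809,  0.02015641, -0.01993424,  0.08998851],
       [ 0.01573609, -0.19037965, -0.98158441,  0.88638653],
       [ 0.        ,  0.        ,  0.        ,  1.        ]])}
{'t': 0.1, 'eef_pos': array([0.17126722, 0.6523131 , 0.19091599]), 'tool_rot': array([-6.31773712e-05,  1.28022654e-01,  9.91770908e-01, -8.14213104e-04]), 'contact_force': array([ 0.56834805, -0.65222912,  0.74894168]), 'gripper_width': 0.997826652294315}
```

View pics/scene0.png

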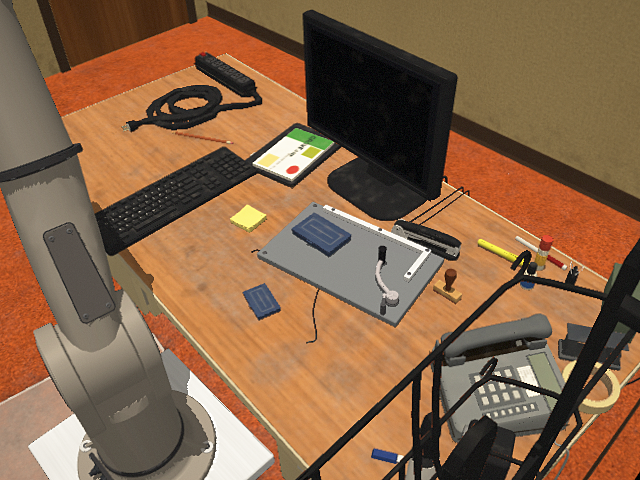

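View pics/top0.png

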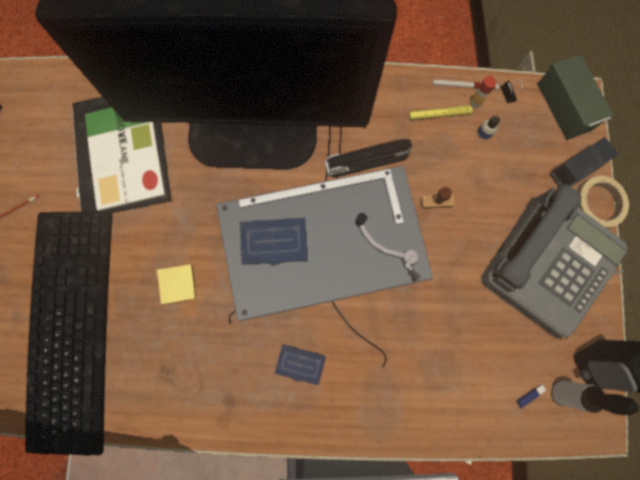

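Two blue tins are candidates. The larger is on the board, at top (273,241) and scene (321,233). The smaller is on the desk, at top (300,365) and scene (262,301), and is the decoy, so I choose the larger. The clip post is at top (361,219) and the pivot at (411,257). The stapler is at (368,157), the stamp at (440,200) and the sticky notes at (175,284).

```bash
cat > h.py <<'E'
import numpy as np, cv2
from station import bot, imaging
C={n:imaging.calibration(n) for n in("scene","top")}
def ray(n,uv):
    c=C[n];K=c["intrinsics"];d=np.array([(uv[0]-K[0,2])/K[0,0],(uv[1]-K[1,2])/K[1,1]])
    p=cv2.undistortPoints(np.array([[uv]],float),K,np.array([c["k1"],0,0,0,0.]))[0,0]
    T=c["extrinsics"];return T[:3,3],T[:3,:3]@np.array([p[0],p[1],1])
def cast(n,uv,z):
    o,d=ray(n,uv);return o+d*(z-o[2])/d[2]
def tri(a,b):
    (o1,d1),(o2,d2)=ray("scene",a),ray("top",b)
    s=np.linalg.lstsq(np.c_[d1,-d2],o2-o1,rcond=None)[0]
    return (o1+d1*s[0]+o2+d2*s[1])/2
def proj(n,p):
    c=C[n];T=np.linalg.inv(c["extrinsics"]);q=T[:3,:3]@np.array(p)+T[:3,3];x,y=q[:2]/q[2]
    f=1+c["k1"]*(x*x+y*y);K=c["intrinsics"];return np.array([K[0,0]*x*f+K[0,2],K[1,1]*y*f+K[1,2]])
def blue(im):
    r,g,b=[im[:,:,i].astype(int) for i in range(3)]
    return ((b-r>22)).astype(np.uint8)*255
def big(m,lo=0):
    cs=cv2.findContours(m,cv2.RETR_EXTERNAL,cv2.CHAIN_APPROX_NONE)[0]
    return sorted(cs,key=cv2.contourArea)[::-1]
E
python3 - <<'E'
from h import *
for n in("scene","top"):
    im=cv2.imread(f"pics/{n}0.png")[:,:,::-1]
    m=cv2.morphologyEx(blue(im),cv2.MORPH_CLOSE,np.ones((5,5)))
    for c in big(m)[:3]:
        r=cv2.minAreaRect(c);print(n,"blue",cv2.contourArea(c),np.round(cv2.boxPoints(r),1).tolist())
    hs=cv2.cvtColor(im,cv2.COLOR_RGB2HSV);print("board hsv",hs[290,290] if n=="top" else hs[260,300])
    g=((hs[:,:,1]<60)&(hs[:,:,2]>60)&(hs[:,:,2]<175)).astype(np.uint8)*255
    roi=np.zeros_like(g);
    if n=="top": roi[150:330,205:445]=255
    else: roi[190:330,245:455]=255
    c=big(cv2.morphologyEx(g&roi,cv2.MORPH_OPEN,np.ones((3,3))))[0]
    a=cv2.approxPolyDP(cv2.convexHull(c),5,True)[:,0];print("board",a.tolist())
a=cv2.imread("pics/top0.png")[155:335,205:445];b=cv2.imread("pics/scene0.png")[190:335,240:470]
f=lambda x:cv2.resize(x,(600,450) if 0 else None,fx=2,fy=2,interpolation=cv2.INTER_CUBIC)
a=cv2.resize(a,(400,300));b=cv2.resize(b,(400,252))
o=cv2.resize(cv2.imread("pics/scene0.png")[195:327,250:426],(800,600),interpolation=cv2.INTER_CUBIC);cv2.imwrite("pics/crop_s.png",o)
o=cv2.resize(cv2.imread("pics/top0.png")[155:335,205:445],(800,600),interpolation=cv2.INTER_CUBIC);cv2.imwrite("pics/crop_t.png",o)
E
```

```text
scene blue 1214.5 [[290.29998779296875, 230.6999969482422], [306.5, 205.60000610351562], [351.70001220703125, 234.8000030517578], [335.5, 259.8999938964844]]
scene blue 709.0 [[242.8000030517578, 291.6000061035156], [266.0, 280.0], [280.6000061035156, 309.20001220703125], [257.3999938964844, 320.79998779296875]]
scene blue 212.0 [[370.70001220703125, 457.20001220703125], [373.0, 448.0], [397.8999938964844, 454.20001220703125], [395.6000061035156, 463.3999938964844]]
board hsv [ 23   7 146]
board [[258, 252], [314, 202], [442, 257], [393, 325]]
top blue 66.5 [[519.4000244140625, 401.8999938964844], [534.7000122070312, 390.79998779296875], [537.4000244140625, 394.5], [522.2000122070312, 405.6000061035156]]
top blue 16.5 [[280.79998779296875, 243.8000030517578], [295.0, 241.0], [295.79998779296875, 244.8000030517578], [281.5, 247.6999969482422]]
top blue 1.5 [[283.0, 234.0], [293.79998779296875, 232.5], [294.1000061035156, 234.39999389648438], [283.29998779296875, 236.0]]
board hsv [ 10  17 132]
board [[403, 167], [430, 278], [237, 318], [217, 204]]
```

View pics/crop_t.png

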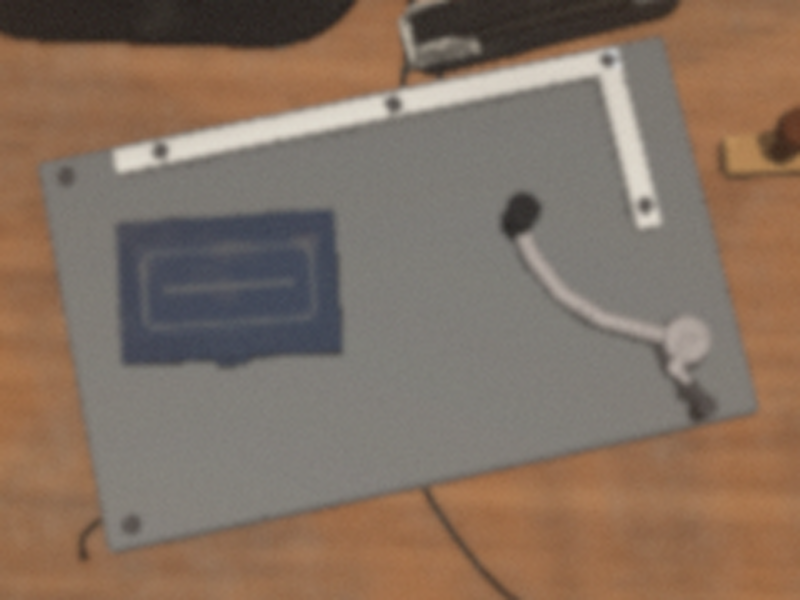

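View pics/crop_s.png

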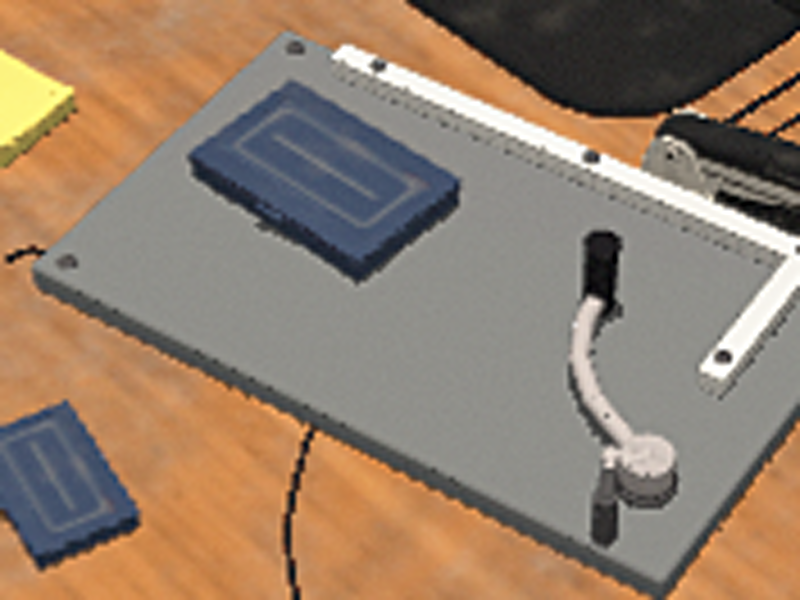

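The crops confirm the larger tin on the board. Its lid corners in the top crop are (117,225), (333,210), (341,353) and (122,364); in the scene crop they are (292,82), (460,185), (358,265) and (192,160). The post is at top-crop (522,212) and the pivot at (687,338). Next I triangulate.

```bash
cat >> h.py <<'E'
def solve_board():
    pts=[([258,252],None)]
E
python3 - <<'E'
from h import *
t=lambda x,y:(205+x/3.3333-.35,155+y/3.3333-.35); s=lambda x,y:(250+x/4.545-.4,195+y/4.545-.4)
P=[((117,225),(292,82)),((333,210),(460,185)),((341,353),(358,265)),((122,364),(192,160))]
pad=[]
for a,b in P:
    print("pad tri",tri(s(*b),t(*a)).round(4),"cast32",cast("top",t(*a),.032).round(4),cast("scene",s(*b),.032).round(4))
    pad.append((cast("top",t(*a),.032)+cast("scene",s(*b),.032))/2)
B={"FL":((42,163),(288,32),(-1,1)),"NL":((112,550),(35,272),0),"NR":((757,408),(660,582),0)}
loc={"FL":(.11,.18),"NL":(-.11,.18),"NR":(-.11,-.18),"FR":(.11,-.18)}
w=[];l=[]
for k,(a,b,_) in B.items():
    print(k,"tri",tri(s(*b),t(*a)).round(4),cast("top",t(*a),.016).round(4),cast("scene",s(*b),.016).round(4))
    w.append((cast("top",t(*a),.016)+cast("scene",s(*b),.016))[:2]/2);l.append(loc[k])
w.append(cast("top",t(664,38),.016)[:2]);l.append(loc["FR"])
print("post cap",tri(s(603,240),t(524,206)).round(4),"pivot top",tri(s(648,450),t(687,337)).round(4))
M=np.array(l);W=np.array(w);A=M[:,0]+1j*M[:,1];Z=W[:,0]+1j*W[:,1]
y=np.angle(np.sum((Z-Z.mean())*np.conj(A-A.mean())));o=Z.mean()-A.mean()*np.exp(1j*y)
print("board yaw",y,"origin",o,"res mm",abs(Z-o-A*np.exp(1j*y))*1e3)
f=lambda p:(o+complex(*p)*np.exp(1j*y))
for n,p in dict(corner=(.09,-.135),pivot=(-.065,-.145),seat=(.05,-.075)).items():print(n,f(p))
print("corner rail tri top px cast30",cast("top",t(600,78),.03))
for q in(0,.15,1.2):
    e=f((-.065,-.145))+.11*np.exp(1j*(.731+q+y));print("post",q,e)
p=np.array(pad)[:,:2]@[1,1j];lp=(p-o)*np.exp(-1j*y);print("pad corners board",lp.round(4),"centre",lp.mean(),"yaw rel",np.angle((lp[0]-lp[1]+lp[3]-lp[2]))-np.pi/2)
E
```

```text
pad tri [0.6084 0.2172 0.0317] cast32 [0.6084 0.217  0.032 ] [0.608 0.217 0.032]
pad tri [0.614  0.1008 0.0305] cast32 [0.6143 0.1003 0.032 ] [0.6121 0.1    0.032 ]
pad tri [0.5366 0.0972 0.0311] cast32 [0.5362 0.0974 0.032 ] [0.5364 0.0964 0.032 ]
pad tri [0.5337 0.2141 0.0274] cast32 [0.5327 0.2138 0.032 ] [0.5309 0.21   0.032 ]
FL tri [0.6481 0.2618 0.0159] [0.6484 0.2616 0.016 ] [0.6476 0.262  0.016 ]
NL tri [0.4352 0.2219 0.0118] [0.4354 0.2211 0.016 ] [0.4325 0.2187 0.016 ]
NR tri [ 0.5028 -0.1273  0.0143] [ 0.5034 -0.1276  0.016 ] [ 0.5006 -0.1276  0.016 ]
post cap [0.6058 0.0009 0.0657] pivot top [ 0.5392 -0.0861  0.0396]
board yaw 0.1900085178621288 origin (0.5747547362236004+0.06633741028081463j) res mm [2.20415602 2.71332644 3.81203505 1.9800352 ]
corner (0.688632052639041-0.04923489092504363j)
pivot (0.5383103181413237-0.0883293424188015j)
seat (0.6380199120099563+0.0021305762775600673j)
corner rail tri top px cast30 [ 0.68715392 -0.04863288  0.03      ]
post 0 (0.6048622398679672-0.0007460008834916931j)
post 0.15 (0.5910266425308579+0.008215927495666075j)
post 1.2 (0.48079482546377195+0.005436152844960074j)
pad corners board [ 0.0613+0.1416j  0.0442+0.0259j -0.032 +0.0373j -0.0147+0.151j ] centre (0.014680697202278329+0.08896751314201226j) yaw rel -0.14893528361187225
```

Request:
{"method": "move_arm", "body": {"commands": [[[-0.034,-0.028,0.002,0,0,0,0],[-0.034,-0.028,0.002,0,0,0,0],[-0.034,-0.028,0.002,0,0,0,0],[-0.034,-0.028,0.002,0,0,0,0],[-0.034,-0.028,0.002,0,0,0,0],[-0.034,-0.028,0.002,0,0,0,0],[-0.034,-0.028,0.002,0,0,0,0],[-0.034,-0.028,0.002,0,0,0,0],[-0.034,-0.028,0.002,0,0,0,0],[-0.034,-0.028,0.002,0,0,0,0],[-0.034,-0.028,0.002,0,0,0,0],[-0.034,-0.028,0.002,0,0,0,0],[-0.034,-0.028,0.002,0,0,0,0],[-0.034,-0.028,0.002,0,0,0,0],[-0.034,-0.028,0.002,0,0,0,0],[-0.034,-0.028,0.002,0,0,0,0],[-0.034,-0.028,0.002,0,0,0,0],[-0.034,-0.028,0.002,0,0,0,0]]]}}

```text
t: 2.35
eef_pos: [0.6357, 0.0089, 0.1553]
tool_rot: [-0.0, 0.128, 0.992, -0.0]
contact_force: [0.3, 0.4, 0.5]
gripper_width: -0.001
grasp_force: 0.0
```

Request:
{"method": "move_arm", "body": {"commands": [[[0,0,0,0,0,9.2,0],[0,0,0,0,0,9.2,0],[0,0,0,0,0,9.2,0],[0,0,0,0,0,9.2,0],[0,0,0,0,0,9.2,0],[0,0,0,0,0,9.2,0],[0,0,0,0,0,9.2,0],[0,0,0,0,0,0,0]]]}}

```text
t: 3.35
eef_pos: [0.635, 0.0101, 0.1553]
tool_rot: [-0.0, 0.636, 0.772, -0.0]
contact_force: [-0.9, 0.8, -0.9]
gripper_width: 0.002
grasp_force: 0.0
```

```bash
cat > st.py <<'E'
from h import *
from scipy.spatial.transform import Rotation as Ro
YAW=.190;O=np.array([.5748,.0663,0]);Rb=Ro.from_euler('z',YAW)
def bd(p): return Rb.inv().apply(np.array(p)-O)
def show():
    o=bot.get_obs();w,x,y,z=o["tool_rot"];R=Ro.from_quat([x,y,z,w]);m=R.as_matrix()
    ty=Rb.inv().apply(m[:,1]);print("t",round(o["t"],2),"tcp board mm",(bd(o["eef_pos"])*1e3).round(1),"tool y ang in board deg",np.degrees(np.arctan2(ty[1],ty[0])).round(1),"down",m[:,2].round(3),"F board",Rb.inv().apply(o["contact_force"]).round(1),"w",round(float(o["gripper_width"]),3),"q7",o["q"][6].round(2))
if __name__=="__main__":show()
E
python3 st.py
```

```text
t 3.35 tcp board mm [ 48.5 -66.5 155.3] tool y ang in board deg 0.1 down [-0.001 -0.001 -1.   ] F board [-0.7  1.  -0.9] w 0.002 q7 0.35
```

Request:
{"method": "move_arm", "body": {"commands": [[[-0.001,0,0.03,0,0,0,0],[-0.001,0,0.03,0,0,0,0],[-0.001,0,0.03,0,0,0,0],[-0.002,0,0.0253,0,0,0,0],[0,-0.008,0,0,0,0,0],[0.0074,-0.008,0,0,0,0,0],[0.0074,-0.008,0,0,0,0,0],[0.0056,-0.0094,0,0,0,0,0],[0.0056,-0.0094,0,0,0,0,0]]]}}

```text
t: 4.47
eef_pos: [0.5888, 0.0231, 0.041]
tool_rot: [0.0, 0.637, 0.771, 0.0]
contact_force: [-0.2, 0.4, 0.2]
gripper_width: -0.0
grasp_force: 0.0
```

```bash
python3 st.py
```

```text
t 4.47 tcp board mm [  5.6 -45.   41. ] tool y ang in board deg 0.0 down [ 0.001  0.    -1.   ] F board [-0.1  0.4  0.2] w -0.0 q7 0.4
```

```bash
python3 - <<'E'
from h import *
a=imaging.read_camera("scene")[150:330,230:470,::-1];b=imaging.read_camera("top")[150:330,205:445,::-1]
cv2.imwrite("pics/c1.png",np.hstack([cv2.resize(x,(400,300)) for x in(a,b)]))
E
```

```text
(no output)
```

View pics/c1.png

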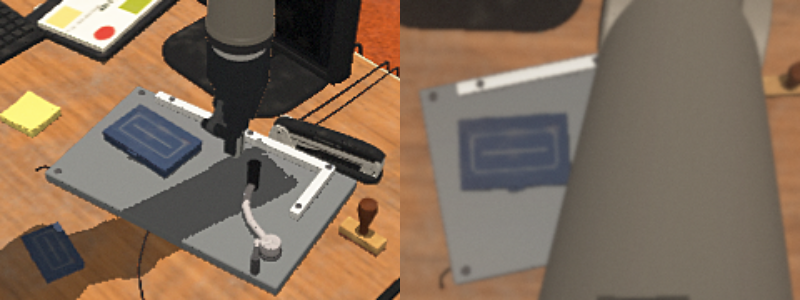

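The scene half of the picture shows the shut fingertip at (233,150) and the post at (254,175). The post hasn't moved: the tip is thinner than I assumed and passed left of it. I'll go back round and push closer in.

Request:
{"method": "move_arm", "body": {"commands": [[[0,0.02,0,0,0,0,0],[0,0.021,0,0,0,0,0],[-0.015,0,0,0,0,0,0],[-0.015,0,0,0,0,0,0],[0,-0.006,0,0,0,0,0],[0,-0.004,0,0,0,0,0],[0,-0.004,0,0,0,0,0],[0,0,0,0,0,0,0]]]}}

```text
t: 5.58
eef_pos: [0.621, -0.0013, 0.0405]
tool_rot: [-0.0, 0.637, 0.771, 0.0]
contact_force: [-0.6, 0.5, 1.1]
gripper_width: 0.001
grasp_force: 0.0
```

```bash
python3 st.py
```

```text
t 5.58 tcp board mm [ 32.6 -75.2  40.5] tool y ang in board deg 0.0 down [-0.  0. -1.] F board [-0.5  0.6  1.1] w 0.001 q7 0.44
```

Probing on in −x with small rows.

Request:
{"method": "move_arm", "body": {"commands": [[[0,-0.004,0,0,0,0,0],[0,-0.004,0,0,0,0,0],[0.001,-0.004,0,0,0,0,0]]]}}

```text
t: 5.95
eef_pos: [0.6092, -0.0033, 0.0405]
tool_rot: [-0.0, 0.637, 0.771, -0.0]
contact_force: [-0.3, -0.5, 0.2]
gripper_width: 0.0
grasp_force: 0.0
```

```bash
python3 st.py
```

```text
t 5.95 tcp board mm [ 20.6 -74.8  40.5] tool y ang in board deg -0.0 down [-0. -0. -1.] F board [-0.4 -0.5  0.2] w 0.0 q7 0.44
```

```bash
python3 - <<'E'
from h import *
a=imaging.read_camera("scene")[150:330,290:450,::-1]
cv2.imwrite("pics/c2.png",cv2.resize(a,(533,600),interpolation=cv2.INTER_CUBIC))
from st import *
o=bot.get_obs();print(proj("scene",o["eef_pos"]))
E
```

```text
[384.21444801 255.93895718]
```

View pics/c2.png

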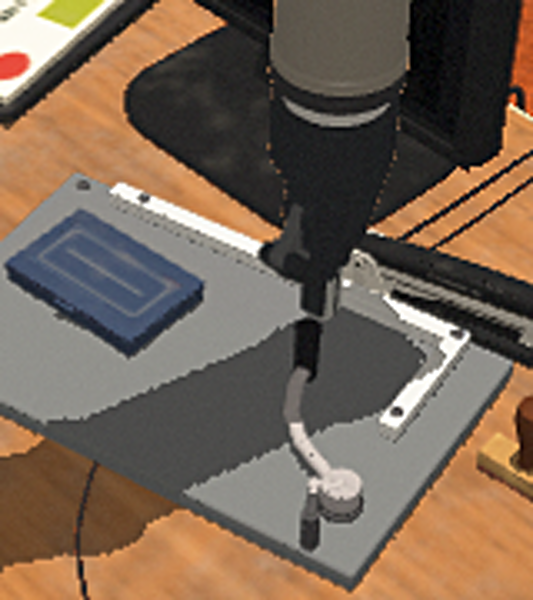

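The fingertip ends at crop (322,318), next to the post's top at (308,320). That is about 10 px above where the reported TCP projects, (313,353) in the crop, so the true tip may sit higher or further back than reported. I'll back off and touch the board to find its height.

Request:
{"method": "move_arm", "body": {"commands": [[[0,0.02,0,0,0,0,0],[0,0.015,0,0,0,0,0],[0,0,0.01,0,0,0,0],[0,0,0.01,0,0,0,0],[0,0,0.0,0,0,0,0]]]}}

```text
t: 6.62
eef_pos: [0.6421, 0.0032, 0.0189]
tool_rot: [-0.001, 0.637, 0.771, -0.001]
contact_force: [-0.3, 0.9, -0.4]
gripper_width: -0.002
grasp_force: 0.0
```

```bash
python3 - <<'E'
from st import *
show()
a=imaging.read_camera("scene")[190:310,330:450,::-1];
import numpy as np
t=imaging.read_camera("top")[150:300,300:450,::-1]
cv2.imwrite("pics/c3.png",np.hstack([cv2.resize(a,(400,400),interpolation=cv2.INTER_CUBIC),cv2.resize(t,(400,400))]))
p=bot.get_obs()["eef_pos"];
for z in(0,.02):print(z,proj("scene",p+[0,0,z]),proj("top",p+[0,0,z]))
E
```

```text
t 6.62 tcp board mm [ 54.2 -74.7  18.9] tool y ang in board deg -0.0 down [-0.003 -0.    -1.   ] F board [-0.1  1.  -0.4] w -0.002 q7 0.44
0 [391.86823279 253.04043986] [357.1507911 202.8500731]
0.02 [392.42356701 246.61690743] [358.14108266 199.90478923]
```

View pics/c3.png

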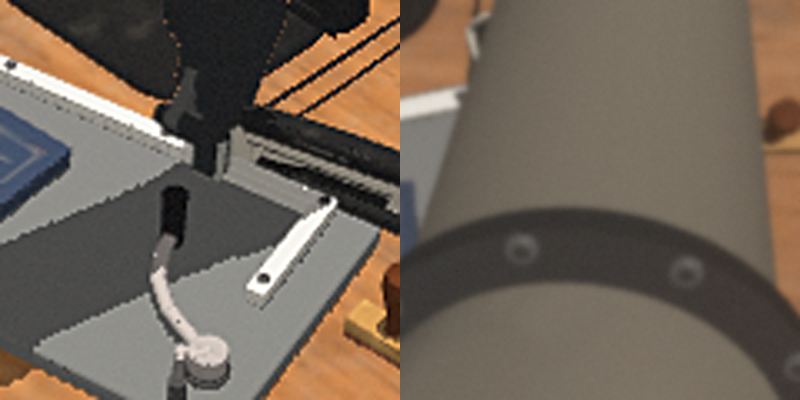

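The tip bottom is at crop (207,180), scene px (392,244). The TCP projects to (392,253), so the true tip seems about 28 mm higher. I'll probe downwards.

Request:
{"method": "move_arm", "body": {"commands": [[[0,0,0.003,0,0,0,0],[0,0,0.003,0,0,0,0],[0,0,0.002,0,0,0,0]]]}}

```text
t: 7.1
eef_pos: [0.6439, 0.0035, 0.0123]
tool_rot: [-0.0, 0.637, 0.771, -0.0]
contact_force: [0.3, -0.9, 0.5]
gripper_width: -0.004
grasp_force: 0.0
```

```bash
python3 st.py
```

```text
t 7.1 tcp board mm [ 56.  -74.7  12.3] tool y ang in board deg 0.0 down [-0.  0. -1.] F board [ 0.1 -1.   0.5] w -0.004 q7 0.45
```

The reported z is now below the board's top and there is still no contact, so the reading is biased. I continue carefully.

Request:
{"method": "move_arm", "body": {"commands": [[[0,0,0.004,0,0,0,0],[0,0,0.004,0,0,0,0],[0,0,0.0,0,0,0,0]]]}}

```text
t: 7.48
eef_pos: [0.6436, 0.0034, 0.004]
tool_rot: [-0.0, 0.637, 0.771, -0.0]
contact_force: [-0.9, 0.4, 0.5]
gripper_width: -0.003
grasp_force: 0.0
```

Request:
{"method": "move_arm", "body": {"commands": [[[0,0,0.003,0,0,0,0],[0,0,0.0,0,0,0,0]]]}}

```text
t: 7.72
eef_pos: [0.6438, 0.0035, 0.0013]
tool_rot: [-0.0, 0.637, 0.771, -0.0]
contact_force: [-0.7, -0.0, 0.8]
gripper_width: -0.001
grasp_force: 0.0
```

```bash
python3 st.py
```

```text
t 7.72 tcp board mm [ 55.9 -74.7   1.3] tool y ang in board deg 0.0 down [-0.  0. -1.] F board [-0.7  0.1  0.8] w -0.001 q7 0.45
```

Request:
{"method": "move_arm", "body": {"commands": [[[0,0,0.002,0,0,0,0],[0,0,0.002,0,0,0,0],[0,0,0,0,0,0,0]]]}}

```text
t: 8.1
eef_pos: [0.6438, 0.0035, -0.0027]
tool_rot: [-0.0, 0.637, 0.771, -0.0]
contact_force: [-0.5, -0.1, -0.2]
gripper_width: -0.002
grasp_force: 0.0
```

Request:
{"method": "move_arm", "body": {"commands": [[[0,0,0.002,0,0,0,0],[0,0,0.002,0,0,0,0]]]}}

```text
t: 8.35
eef_pos: [0.6439, 0.0035, -0.0066]
tool_rot: [-0.0, 0.637, 0.771, 0.0]
contact_force: [-0.2, 0.5, -0.0]
gripper_width: 0.001
grasp_force: 0.0
```

Request:
{"method": "move_arm", "body": {"commands": [[[0,0,0.002,0,0,0,0],[0,0,0.001,0,0,0,0]]]}}

```text
t: 8.6
eef_pos: [0.6438, 0.0034, -0.0097]
tool_rot: [-0.0, 0.637, 0.771, -0.0]
contact_force: [-0.3, 0.3, 0.4]
gripper_width: 0.001
grasp_force: 0.0
```

Request:
{"method": "move_arm", "body": {"commands": [[[0,0,0.002,0,0,0,0],[0,0,0.001,0,0,0,0]]]}}

```text
t: 8.85
eef_pos: [0.6439, 0.0035, -0.0127]
tool_rot: [-0.0, 0.637, 0.771, -0.0]
contact_force: [0.3, -0.5, 0.2]
gripper_width: -0.002
grasp_force: 0.0
```

Request:
{"method": "move_arm", "body": {"commands": [[[0,0,0.0015,0,0,0,0],[0,0,0.0015,0,0,0,0]]]}}

```text
t: 9.1
eef_pos: [0.644, 0.0035, -0.0156]
tool_rot: [0.0, 0.637, 0.771, 0.0]
contact_force: [0.7, 0.2, 0.7]
gripper_width: 0.0
grasp_force: 0.0
```

Request:
{"method": "move_arm", "body": {"commands": [[[0,0,0.0015,0,0,0,0],[0,0,0.0015,0,0,0,0]]]}}

```text
t: 9.35
eef_pos: [0.6439, 0.0035, -0.0186]
tool_rot: [-0.0, 0.637, 0.771, 0.0]
contact_force: [0.4, -0.4, -0.0]
gripper_width: -0.002
grasp_force: 0.0
```

```bash
python3 - <<'E'
from st import *
a=imaging.read_camera("scene")[190:310,330:450,::-1]
cv2.imwrite("pics/c4.png",cv2.resize(a,(600,600),interpolation=cv2.INTER_CUBIC))
o=bot.get_obs();p=o["eef_pos"];print(o["joint_torque"].round(1),o["q"].round(3))
for z in(0,.02,.04):print(z,proj("scene",p+[0,0,z]))
E
```

```text
[  0.1 -61.3  10.7 -19.    0.   -0.   -0. ] [-0.42   0.725  0.45   1.796 -0.45   0.724  0.464]
0 [390.83945554 265.02783926]
0.02 [391.37406683 258.86237006]
0.04 [391.91920335 252.56651953]
```

View pics/c4.png

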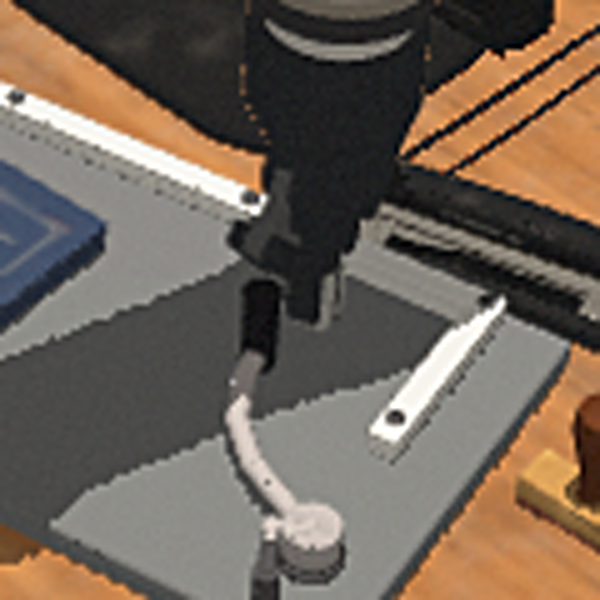

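The tip bottom is at crop (318,325), scene px (393.6,255). The reported TCP projects about 10 px lower, so the tip is about 30 mm above the reported point and nearly on the board. I'll probe the last millimetres.

Request:
{"method": "move_arm", "body": {"commands": [[[0,0,0.0015,0,0,0,0],[0,0,0,0,0,0,0]]]}}

```text
t: 9.65
eef_pos: [0.6438, 0.0035, -0.0201]
tool_rot: [-0.0, 0.637, 0.771, -0.0]
contact_force: [0.1, -1.1, 0.5]
gripper_width: -0.004
grasp_force: 0.0
```

Request:
{"method": "move_arm", "body": {"commands": [[[0,0,0.0015,0,0,0,0],[0,0,0,0,0,0,0]]]}}

```text
t: 9.9
eef_pos: [0.644, 0.0034, -0.0215]
tool_rot: [0.0, 0.637, 0.771, 0.0]
contact_force: [-0.2, 0.5, 0.9]
gripper_width: 0.001
grasp_force: 0.0
```

Request:
{"method": "move_arm", "body": {"commands": [[[0,0,0.0015,0,0,0,0],[0,0,0,0,0,0,0]]]}}

```text
t: 10.15
eef_pos: [0.645, 0.0034, -0.0221]
tool_rot: [0.001, 0.637, 0.771, 0.001]
contact_force: [0.4, 0.4, 5.6]
gripper_width: -0.002
grasp_force: 0.0
```

Request:
{"method": "move_arm", "body": {"commands": [[[0,0,0.0015,0,0,0,0],[0,0,0,0,0,0,0]]]}}

```text
t: 10.4
eef_pos: [0.6463, 0.0032, -0.0228]
tool_rot: [0.002, 0.637, 0.771, 0.001]
contact_force: [2.7, -0.6, 6.9]
gripper_width: 0.003
grasp_force: 0.0
```

Contact comes at reported z = −0.022 where the true z is 0.016, so true z = reported + 38 mm. I'll lift to a true 40 mm and push the post.

Request:
{"method": "move_arm", "body": {"commands": [[[0,0,-0.0135,0,0,0,0],[0,0,-0.013,0,0,0,0],[0.001,-0.008,0,0,0,0,0],[0.001,-0.006,0,0,0,0,0],[0,-0.004,0,0,0,0,0],[0,-0.003,0,0,0,0,0],[0,0,0,0,0,0,0]]]}}

```text
t: 11.28
eef_pos: [0.6261, 0.005, 0.0024]
tool_rot: [0.001, 0.636, 0.772, 0.003]
contact_force: [9.2, 6.6, -3.3]
gripper_width: 0.002
grasp_force: 4.9
```

```bash
python3 st.py
```

```text
t 11.28 tcp board mm [ 38.8 -69.9   2.4] tool y ang in board deg 0.1 down [ 0.006  0.003 -1.   ] F board [10.3  4.7 -3.3] w 0.002 q7 0.46
```

Request:
{"method": "move_arm", "body": {"commands": [[[0.0074,-0.0078,0,0,0,0,0],[0.007,-0.0085,0,0,0,0,0],[0.006,-0.0092,0,0,0,0,0],[0.0053,-0.0096,0,0,0,0,0]]]}}

```text
t: 11.78
eef_pos: [0.586, 0.0238, 0.0024]
tool_rot: [0.001, 0.636, 0.772, 0.003]
contact_force: [5.1, 5.4, -0.2]
gripper_width: -0.002
grasp_force: 3.0
```

```bash
python3 st.py
```

```text
t 11.78 tcp board mm [  3.  -43.9   2.4] tool y ang in board deg 0.2 down [ 0.005  0.003 -1.   ] F board [ 6.1  4.3 -0.2] w -0.002 q7 0.43
```

Contact holds, at q ≈ 0.4. Continuing round the arc to about 1.15.

Request:
{"method": "move_arm", "body": {"commands": [[[0.0035,-0.0103,0,0,0,0,0],[0.0035,-0.0103,0,0,0,0,0],[0.0016,-0.0109,0,0,0,0,0],[0.0016,-0.0109,0,0,0,0,0],[-0.0006,-0.0109,0,0,0,0,0],[-0.0006,-0.0109,0,0,0,0,0],[-0.0028,-0.0106,0,0,0,0,0],[0,0,0,0,0,0,0]]]}}

```text
t: 12.78
eef_pos: [0.508, 0.0113, 0.002]
tool_rot: [-0.0, 0.637, 0.771, -0.0]
contact_force: [0.6, 0.1, 0.8]
gripper_width: -0.006
grasp_force: 0.0
```

```bash
python3 st.py
```

```text
t 12.78 tcp board mm [-76.  -41.4   2. ] tool y ang in board deg -0.1 down [-0.001 -0.    -1.   ] F board [ 0.6 -0.1  0.8] w -0.006 q7 0.45
```

Request:
{"method": "move_arm", "body": {"commands": [[[0,0.005,-0.03,0,0,0,0],[0,0,-0.03,0,0,0,0.02],[0.037,0.016,0,0,0,0,0.045],[0.037,0.016,0,0,0,0,0.045],[0.037,0.016,0,0,0,0,0.045],[0.037,0.016,0,0,0,0,0.045],[0.037,0.016,0,0,0,0,0.045],[0.036,0.013,0,0,0,0,0.045],[0,0,0.03,0,0,0,0.045],[0,0,0.025,0,0,0,0.045],[0,0,0.015,0,0,0,0.045],[0,0,0,0,0,0,0.045]]]}}

```text
t: 14.28
eef_pos: [0.563, 0.2472, -0.0088]
tool_rot: [-0.0, 0.637, 0.771, -0.001]
contact_force: [0.8, -0.1, 0.4]
gripper_width: 0.532
grasp_force: 0.0
```

```bash
python3 - <<'E'
from st import *
show()
a=imaging.read_camera("scene");b=imaging.read_camera("top")
cv2.imwrite("pics/s5.png",a[:,:,::-1]);cv2.imwrite("pics/t5.png",b[:,:,::-1])
for q in(0,.15,1.2):
    p=np.array([-65+110*np.cos(.731+q),-145+110*np.sin(.731+q),50])/1e3
    w=Rb.apply(p)+O
    for n,im in(("scene",a),("top",b)):
        u=proj(n,w).round().astype(int);print(q,n,u,im[u[1]-1:u[1]+2,u[0]-1:u[0]+2].mean((0,1)).round())
E
```

```text
t 14.28 tcp board mm [ 22.6 179.9  -8.8] tool y ang in board deg -0.0 down [-0.001 -0.001 -1.   ] F board [ 0.8 -0.2  0.4] w 0.532 q7 0.06
0 scene [382 253] [156. 155. 150.]
0 top [362 219] [140. 138. 132.]
0.15 scene [375 254] [156. 155. 150.]
0.15 top [357 227] [140. 138. 133.]
1.2 scene [340 282] [21. 21. 21.]
1.2 top [361 290] [67. 58. 55.]
```

The post is now dark at the projected open position, scene (340,282), so the arm stays open. Lowering, then pushing the pad's left side to the right.

Request:
{"method": "move_arm", "body": {"commands": [[[0,0,0.007,0,0,0,0.045],[0,0,0.005,0,0,0,0.045],[-0.01,0,0,0,0,0,0.045],[-0.01,0,0,0,0,0,0.045],[-0.01,0,0,0,0,0,0.045],[-0.01,0,0,0,0,0,0.045]]]}}

```text
t: 15.12
eef_pos: [0.5713, 0.2073, -0.0198]
tool_rot: [0.0, 0.637, 0.771, 0.0]
contact_force: [0.0, 0.1, 0.5]
gripper_width: 0.524
grasp_force: 0.2
```

```bash
cat > pad.py <<'E'
from st import *
def pad(n="scene"):
    im=imaging.read_camera(n)
    m=cv2.morphologyEx(blue(im),cv2.MORPH_CLOSE,np.ones((5,5)));m[280:]=0
    c=big(m)[0];a=cv2.approxPolyDP(cv2.convexHull(c),3,True)[:,0]
    print(n,cv2.contourArea(c));
    for u in a: print(u,"z32",(bd(cast(n,u,.032))*1e3).round(1)[:2],"z16",(bd(cast(n,u,.016))*1e3).round(1)[:2])
if __name__=="__main__":show();pad()
E
python3 pad.py
```

```text
t 15.12 tcp board mm [ 23.2 139.1 -19.8] tool y ang in board deg -0.0 down [ 0.  0. -1.] F board [0.  0.1 0.5] w 0.524 q7 0.13
scene 1158.0
[302 233] z32 [-11.9 123.4] z16 [  1.7 134.2]
[317 219] z32 [ 46.5 122.4] z16 [ 61.1 133.1]
[333 221] z32 [61.3 87.1] z16 [76.1 97.2]
[361 235] z32 [56.6  7.3] z16 [71.4 16. ]
[341 256] z32 [-24.8   8.2] z16 [-11.4  16.9]
[306 239] z32 [-23.  104.1] z16 [ -9.7 114.5]
```

The pad is aligned and moving. I continue towards the right edge.

Request:
{"method": "move_arm", "body": {"commands": [[[-0.01,0,0,0,0,0,0.045],[-0.01,0,0,0,0,0,0.045],[-0.01,0,0,0,0,0,0.045],[-0.01,0,0,0,0,0,0.045],[-0.01,0,0,0,0,0,0.045],[-0.01,0,0,0,0,0,0.045],[-0.01,0,0,0,0,0,0.045],[-0.01,0,0,0,0,0,0.045],[-0.01,0,0,0,0,0,0.045],[-0.01,0,0,0,0,0,0.045],[-0.01,0,0,0,0,0,0.045],[-0.01,0,0,0,0,0,0.045],[-0.01,0,0,0,0,0,0.045]]]}}

```text
t: 16.8
eef_pos: [0.5957, 0.08, -0.02]
tool_rot: [-0.0, 0.637, 0.771, -0.0]
contact_force: [-1.3, 0.5, -0.2]
gripper_width: 0.527
grasp_force: 0.3
```

```bash
python3 pad.py
```

```text
t 16.8 tcp board mm [ 23.1   9.5 -20. ] tool y ang in board deg -0.0 down [-0.  0. -1.] F board [-1.1  0.7 -0.2] w 0.527 q7 0.33
scene 1128.0
[363 240] z32 [45.1 -5.2] z16 [59.6  3.3]
[379 241] z32 [ 62.1 -37. ] z16 [ 77. -29.]
[411 256] z32 [  59.7 -119.8] z16 [  74.5 -113.3]
[393 279] z32 [ -21.5 -120.9] z16 [  -8.2 -114.4]
[352 260] z32 [-21.8 -18.5] z16 [ -8.5 -10.3]
```

Request:
{"method": "move_arm", "body": {"commands": [[[-0.005,0,0,0,0,0,0.045],[-0.005,0,0,0,0,0,0.045],[-0.003,0,0,0,0,0,0.045],[-0.002,0,0,0,0,0,0.045]]]}}

```text
t: 17.35
eef_pos: [0.5978, 0.0685, -0.0201]
tool_rot: [-0.002, 0.636, 0.771, 0.001]
contact_force: [-3.7, 8.3, 3.3]
gripper_width: 0.528
grasp_force: 4.4
```

```bash
python3 pad.py
```

```text
t 17.35 tcp board mm [ 23.   -2.1 -20.1] tool y ang in board deg 0.1 down [-0.002  0.003 -1.   ] F board [-2.1  8.9  3.3] w 0.528 q7 0.36
scene 1109.0
[416 258] z32 [  60.3 -131.8] z16 [  75.1 -125.5]
[402 278] z32 [  -8.6 -135.3] z16 [   5.  -129.1]
[393 279] z32 [ -21.5 -120.9] z16 [  -8.2 -114.4]
[356 262] z32 [-22.2 -29. ] z16 [ -8.8 -21. ]
[354 257] z32 [-11.7 -17.2] z16 [ 1.9 -8.9]
[364 246] z32 [ 29.8 -17.3] z16 [44.1 -9. ]
[391 246] z32 [ 62.9 -67.5] z16 [ 77.8 -60.1]
```

Right edge contact at 8.9 N. Now round to the near side: retreat, lift, turn 90°, move and lower.

Request:
{"method": "move_arm", "body": {"commands": [[[0.012,0,0,0,0,0,0.045],[0.006,0,-0.03,0,0,0,0.045],[0,0,-0.03,0,0,10,0.06],[0,0,0,0,0,10,0.06],[0,0,0,0,0,10,0.06],[0,0,0,0,0,10,0.06],[0,0,0,0,0,10,0.06],[0,0,0,0,0,10,0.06],[0,0,0,0,0,10,0.06],[0,0,0,0,0,10,0.06],[0,0,0,0,0,10,0.06],[-0.023,0.028,0,0,0,0,0.06],[-0.023,0.028,0,0,0,0,0.06],[-0.022,0.027,0,0,0,0,0.06],[0,0,0.025,0,0,0,0.06],[0,0,0,0,0,0,0.06]]]}}

```text
t: 19.4
eef_pos: [0.5427, -0.0106, 0.0141]
tool_rot: [-0.0, 0.995, 0.095, -0.001]
contact_force: [0.8, 0.3, -1.3]
gripper_width: 0.704
grasp_force: 0.0
```

```bash
python3 pad.py
```

```text
t 19.4 tcp board mm [-46.  -69.4  14.1] tool y ang in board deg -90.0 down [-0.003 -0.    -1.   ] F board [ 0.9  0.1 -1.3] w 0.704 q7 -0.77
scene 418.0
[416 257] z32 [  63.  -130.4] z16 [  77.9 -124.1]
[402 278] z32 [  -8.6 -135.3] z16 [   5.  -129.1]
[384 275] z32 [-22.  -99.2] z16 [ -8.7 -92.4]
[400 250] z32 [ 62.8 -90.5] z16 [ 77.7 -83.5]
```

Request:
{"method": "move_arm", "body": {"commands": [[[0,0,0.015,0,0,0,0.06],[0,0,0.013,0,0,0,0.06],[0,0,0.008,0,0,0,0.06],[0,0,0,0,0,0,0.06],[0.008,0,0,0,0,0,0.06],[0.007,0,0,0,0,0,0.06],[0.007,0,0,0,0,0,0.06],[0.007,0,0,0,0,0,0.06],[0.006,0,0,0,0,0,0.06],[0.005,0,0,0,0,0,0.06]]]}}

```text
t: 20.7
eef_pos: [0.5835, -0.0031, -0.021]
tool_rot: [-0.0, 0.995, 0.095, -0.0]
contact_force: [-0.6, -0.4, -0.0]
gripper_width: 0.702
grasp_force: 0.4
```

```bash
python3 pad.py
```

```text
t 20.7 tcp board mm [ -4.6 -69.8 -21. ] tool y ang in board deg -90.0 down [-0.  0. -1.] F board [-0.7 -0.3 -0. ] w 0.702 q7 -0.76
scene 179.0
[420 252] z32 [  81.6 -130.4] z16 [  96.8 -124.1]
[406 270] z32 [  16.5 -131.1] z16 [  30.6 -124.8]
[396 272] z32 [  -0.4 -116.1] z16 [  13.4 -109.6]
[410 247] z32 [  83.4 -104.4] z16 [ 98.6 -97.6]
```

Request:
{"method": "move_arm", "body": {"commands": [[[0.003,0,0,0,0,0,0.06],[0.002,0,0,0,0,0,0.06],[0.002,0,0,0,0,0,0.06],[0,0,0,0,0,0,0.06]]]}}

```text
t: 21.25
eef_pos: [0.5903, -0.0019, -0.021]
tool_rot: [0.0, 0.995, 0.095, 0.0]
contact_force: [-0.4, 0.1, 0.7]
gripper_width: 0.703
grasp_force: 0.0
```

```bash
python3 pad.py
```

```text
t 21.25 tcp board mm [  2.4 -69.9 -21. ] tool y ang in board deg -90.0 down [ 0. -0. -1.] F board [-0.4  0.2  0.7] w 0.703 q7 -0.77
scene 132.0
[414 246] z32 [  91.1 -110.3] z16 [ 106.5 -103.7]
[422 250] z32 [  89.6 -131.1] z16 [ 105.  -124.8]
[409 266] z32 [  30.5 -130.7] z16 [  44.8 -124.4]
[408 255] z32 [  58.8 -112.8] z16 [  73.6 -106.2]
```

Request:
{"method": "move_arm", "body": {"commands": [[[0.0015,0,0,0,0,0,0.06],[0.0015,0,0,0,0,0,0.06],[0,0,0,0,0,0,0.06]]]}}

```text
t: 21.68
eef_pos: [0.5907, -0.0019, -0.0213]
tool_rot: [-0.0, 0.996, 0.095, -0.002]
contact_force: [-5.8, -1.6, 5.0]
gripper_width: 0.702
grasp_force: 3.2
```

Request:
{"method": "move_arm", "body": {"commands": [[[0.0015,0,0,0,0,0,0.06],[0,0,0,0,0,0,0.06]]]}}

```text
t: 21.92
eef_pos: [0.5906, -0.0018, -0.0216]
tool_rot: [-0.001, 0.996, 0.094, -0.003]
contact_force: [-10.0, -1.8, 6.7]
gripper_width: 0.7
grasp_force: 5.0
```

Request:
{"method": "move_arm", "body": {"commands": [[[0.0015,0,0,0,0,0,0.06],[0,0,0,0,0,0,0.06]]]}}

```text
t: 22.18
eef_pos: [0.5906, -0.0018, -0.0218]
tool_rot: [-0.001, 0.996, 0.094, -0.005]
contact_force: [-14.1, -1.8, 9.2]
gripper_width: 0.701
grasp_force: 6.8
```

Firm on the back edge at 14 N. Now I reseat sideways with a gentle push on the left side, as a check.

Request:
{"method": "move_arm", "body": {"commands": [[[-0.012,0,0,0,0,0,0.06],[-0.006,0,-0.02,0,0,0,0.06],[0,0,-0.04,0,0,0,0.0],[0.018,-0.03,0,0,0,0,0],[0.018,-0.03,0,0,0,0,0],[0.016,-0.03,0,0,0,0,0],[0.014,-0.025,0,0,0,0,0],[0,0,0,0,0,0,0]]]}}

```text
t: 23.18
eef_pos: [0.6227, 0.1247, 0.0401]
tool_rot: [-0.001, 0.995, 0.097, 0.001]
contact_force: [-0.4, -0.5, 0.7]
gripper_width: -0.002
grasp_force: 0.0
```

```bash
python3 - <<'E'
from pad import *
show();pad()
a=imaging.read_camera("scene")[200:340,310:470,::-1];b=imaging.read_camera("top")[150:290,290:450,::-1]
cv2.imwrite("pics/c6.png",np.hstack([cv2.resize(x,(400,350),interpolation=cv2.INTER_CUBIC) for x in(a,b)]))
E
```

```text
t 23.18 tcp board mm [58.1 48.3 40.1] tool y ang in board deg -89.7 down [ 0.002  0.001 -1.   ] F board [-0.5 -0.4  0.7] w -0.002 q7 -1.04
scene 1354.5
[361 248] z32 [ 20.7 -15.1] z16 [34.8 -6.8]
[379 231] z32 [ 90.7 -20. ] z16 [106.  -11.8]
[422 251] z32 [  86.8 -132.6] z16 [ 102.1 -126.3]
[403 273] z32 [   5.3 -130. ] z16 [  19.1 -123.7]
[364 255] z32 [  5.7 -32.2] z16 [ 19.5 -24.2]
```

View pics/c6.png

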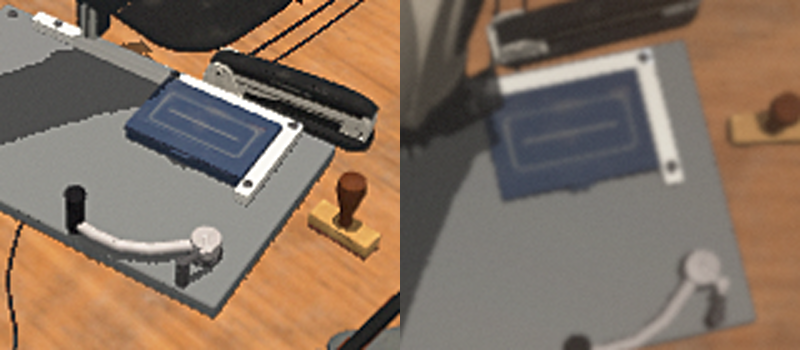

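The picture shows the arm open, with the post at (75,205) in the left half, and the pad in the corner. There may be a hairline gap at the right edge near (660,170) in the right half. Gentle push from the left.

Request:
{"method": "move_arm", "body": {"commands": [[[-0.013,0,0.03,0,0,0,0],[0,0.01,0.02,0,0,0,0],[0,0.012,0.008,0,0,0,0],[0,0.01,0,0,0,0,0],[0,0.008,0,0,0,0,0],[0,0.006,0,0,0,0,0],[0,0,0,0,0,0,0]]]}}

```text
t: 24.2
eef_pos: [0.6178, 0.0743, -0.0184]
tool_rot: [-0.001, 0.995, 0.095, 0.0]
contact_force: [-0.8, 1.5, 1.4]
gripper_width: 0.001
grasp_force: 1.5
```

Request:
{"method": "move_arm", "body": {"commands": [[[0,0.002,0,0,0,0,0],[0,0.002,0,0,0,0,0],[0,0,0,0,0,0,0]]]}}

```text
t: 24.58
eef_pos: [0.6178, 0.0741, -0.0185]
tool_rot: [-0.003, 0.995, 0.096, -0.0]
contact_force: [-3.3, 9.2, 7.9]
gripper_width: 0.002
grasp_force: 6.2
```

```bash
python3 pad.py
```

```text
t 24.57 tcp board mm [ 43.7  -0.5 -18.5] tool y ang in board deg -89.8 down [-0.001  0.006 -1.   ] F board [-1.6  9.6  7.9] w 0.002 q7 -0.9
scene 994.5
[363 247] z32 [ 25.9 -17.1] z16 [40.1 -8.9]
[374 235] z32 [ 72.9 -17.4] z16 [87.9 -9.1]
[393 237] z32 [ 90.9 -56.7] z16 [106.2 -49.1]
[422 251] z32 [  86.8 -132.6] z16 [ 102.1 -126.3]
[404 273] z32 [   6.4 -131.8] z16 [  20.3 -125.5]
[362 254] z32 [  5.9 -26.9] z16 [ 19.7 -18.8]
```

Seated firmly. Now over to the near side of the post for closing.

Request:
{"method": "move_arm", "body": {"commands": [[[0,-0.01,0,0,0,0,0],[0,-0.008,-0.03,0,0,0,0],[0,0,-0.045,0,0,0,0],[-0.03,0.01,0,0,0,0,0],[-0.03,0.01,0,0,0,0,0],[-0.03,0.01,0,0,0,0,0],[-0.03,0.01,0,0,0,0,0],[-0.03,0.01,0,0,0,0,0],[-0.03,0.01,0,0,0,0,0],[0,0,0.025,0,0,0,0],[0,0,0,0,0,0,0]]]}}

```text
t: 26.0
eef_pos: [0.448, -0.006, 0.0303]
tool_rot: [0.0, 0.996, 0.095, -0.001]
contact_force: [0.4, -0.3, -0.3]
gripper_width: -0.001
grasp_force: 0.0
```

```bash
python3 pad.py
```

```text
t 26.0 tcp board mm [-138.1  -47.1   30.3] tool y ang in board deg -90.0 down [-0.002 -0.001 -1.   ] F board [ 0.4 -0.3 -0.3] w -0.001 q7 -0.78
scene 1379.5
[360 249] z32 [ 16.8 -14.9] z16 [30.8 -6.6]
[379 231] z32 [ 90.7 -20. ] z16 [106.  -11.8]
[422 251] z32 [  86.8 -132.6] z16 [ 102.1 -126.3]
[404 273] z32 [   6.4 -131.8] z16 [  20.3 -125.5]
[361 254] z32 [  4.7 -25.1] z16 [ 18.5 -16.9]
```

Request:
{"method": "move_arm", "body": {"commands": [[[0,-0.005,0.015,0,0,0,0],[0,0,0.013,0,0,0,0],[0.008,0,0,0,0,0,0],[0.007,0,0,0,0,0,0],[0.0106,-0.0028,0,0,0,0,0],[0.0106,-0.0028,0,0,0,0,0],[0.0109,-0.0006,0,0,0,0,0],[0.0109,-0.0006,0,0,0,0,0]]]}}

```text
t: 27.05
eef_pos: [0.5035, 0.0179, 0.0031]
tool_rot: [-0.001, 0.995, 0.095, -0.001]
contact_force: [-2.9, 0.5, 0.1]
gripper_width: -0.002
grasp_force: 1.5
```

```bash
python3 st.py
```

```text
t 27.05 tcp board mm [-79.1 -34.1   3.1] tool y ang in board deg -89.9 down [-0.002  0.001 -1.   ] F board [-2.8  1.   0.1] w -0.002 q7 -0.79
```

Contact is holding. Pushing past the dead centre, then letting it spring.

Request:
{"method": "move_arm", "body": {"commands": [[[0.0109,0.0016,0,0,0,0,0],[0.0109,0.0016,0,0,0,0,0],[0.0103,0.0035,0,0,0,0,0],[0,0,0,0,0,0,0],[0,0,0,0,0,0,0],[-0.01,0,0,0,0,0,0],[-0.01,0,0,0,0,0,0],[-0.005,0,-0.03,0,0,0,0],[0,0,-0.04,0,0,0,0],[-0.01,-0.03,-0.04,0,0,0,0],[0,-0.05,-0.02,0,0,0,0],[0,-0.05,0,0,0,0,0],[0,-0.05,0,0,0,0,0],[0,-0.04,0,0,0,0,0],[0,0,0,0,0,0,0]]]}}

```text
t: 28.92
eef_pos: [0.459, 0.229, 0.1323]
tool_rot: [-0.0, 0.995, 0.098, -0.001]
contact_force: [0.3, -1.2, -0.1]
gripper_width: -0.0
grasp_force: 0.0
```

```bash
python3 - <<'E'
from pad import *
show();pad()
a=imaging.read_camera("scene")[190:340,300:470,::-1];b=imaging.read_camera("top")[140:290,280:450,::-1]
cv2.imwrite("pics/c7.png",np.hstack([cv2.resize(x,(400,353),interpolation=cv2.INTER_CUBIC) for x in(a,b)]))
E
```

```text
t 28.93 tcp board mm [-83.  181.6 132.3] tool y ang in board deg -89.6 down [-0.001  0.    -1.   ] F board [ 0.  -1.3 -0.1] w -0.0 q7 -1.36
scene 1263.5
[360 249] z32 [ 16.8 -14.9] z16 [30.8 -6.6]
[379 231] z32 [ 90.7 -20. ] z16 [106.  -11.8]
[422 250] z32 [  89.6 -131.1] z16 [ 105.  -124.8]
[403 273] z32 [   5.3 -130. ] z16 [  19.1 -123.7]
[364 255] z32 [  5.7 -32.2] z16 [ 19.5 -24.2]
```

View pics/c7.png

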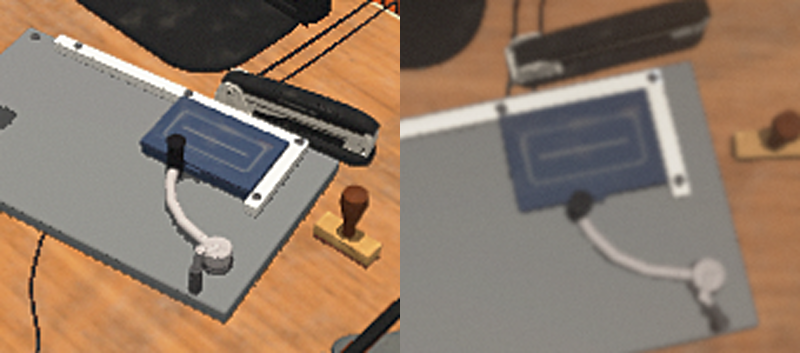

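The arm is shut against the pad's near side, with the post at (580,205) in the right half. The stapler and stamp haven't moved. I'll check the right-edge gap numerically.

```bash
python3 - <<'E'
from st import *
for n in("top","scene"):
    im=imaging.read_camera(n).astype(np.float32)
    def prof(pts):
        uv=np.array([proj(n,Rb.apply(np.array(p)/1e3)+O) for p in pts],np.float32)
        return cv2.remap(im,uv[:,:1],uv[:,1:],cv2.INTER_LINEAR)[:,0].astype(int).tolist()
    for x in(20,50,80):print(n,"right x",x,[(-143+2*i,v) for i,v in enumerate(prof([(x,y,30) for y in range(-143,-121,2)]))])
    for y in(-110,-60,-30):print(n,"back y",y,[(82+2*i,v) for i,v in enumerate(prof([(x,y,30) for x in range(82,100,2)]))])
E
```

```text
top right x 20 [(-143, [219, 213, 202]), (-141, [218, 212, 202]), (-139, [222, 217, 207]), (-137, [222, 217, 206]), (-135, [200, 194, 186]), (-133, [148, 144, 141]), (-131, [96, 96, 103]), (-129, [77, 80, 93]), (-127, [73, 78, 91]), (-125, [73, 78, 91]), (-123, [75, 79, 93])]
top right x 50 [(-143, [226, 222, 213]), (-141, [228, 223, 214]), (-139, [226, 222, 213]), (-137, [222, 217, 206]), (-135, [197, 191, 183]), (-133, [146, 143, 140]), (-131, [95, 96, 103]), (-129, [75, 79, 91]), (-127, [74, 78, 90]), (-125, [75, 80, 93]), (-123, [78, 82, 95])]
top right x 80 [(-143, [224, 219, 208]), (-141, [225, 220, 209]), (-139, [225, 219, 209]), (-137, [218, 211, 200]), (-135, [190, 184, 175]), (-133, [138, 135, 134]), (-131, [93, 94, 101]), (-129, [75, 76, 89]), (-127, [72, 75, 89]), (-125, [74, 76, 89]), (-123, [75, 78, 90])]
top back y -110 [(82, [72, 75, 88]), (84, [71, 74, 88]), (86, [73, 76, 90]), (88, [79, 81, 94]), (90, [107, 107, 113]), (92, [164, 161, 156]), (94, [210, 204, 195]), (96, [224, 219, 208]), (98, [225, 220, 210])]
top back y -60 [(82, [75, 78, 91]), (84, [73, 76, 90]), (
[... 1148 characters left out ...]
 [70, 84, 111]), (-125, [69, 84, 110]), (-123, [71, 85, 110])]
scene back y -110 [(82, [70, 81, 108]), (84, [71, 84, 110]), (86, [70, 84, 110]), (88, [66, 82, 107]), (90, [61, 77, 103]), (92, [81, 93, 115]), (94, [166, 169, 174]), (96, [239, 238, 233]), (98, [255, 255, 251])]
scene back y -60 [(82, [78, 89, 109]), (84, [78, 89, 110]), (86, [74, 86, 109]), (88, [68, 81, 106]), (90, [54, 69, 95]), (92, [85, 97, 117]), (94, [188, 191, 197]), (96, [255, 254, 251]), (98, [255, 254, 249])]
scene back y -30 [(82, [77, 88, 110]), (84, [74, 88, 108]), (86, [73, 84, 106]), (88, [71, 81, 105]), (90, [64, 75, 100]), (92, [64, 73, 98]), (94, [170, 170, 176]), (96, [252, 252, 251]), (98, [255, 255, 254])]
```

Both edges go from rail to pad in one clean step at every position, with no gap. The pad is flush and the arm is shut on it, so I hand in.

```bash
python3 -c "from station import bot; print(bot.hand_in())"
```

```text
the job is handed in; nothing more can be done
None
```

The ink pad sits flush in the corner with the sprung arm shut against it; the job was handed in at about 29 s of robot time. The stapler and stamp look unmoved; the sticky notes weren't in the last picture, but nothing went near them.

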